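# Set out the slide-staining station

### The job

Set out the staining station on the three coloured bench strips: stand the black-capped bottle in the middle of the front square (nearer the robot) of the blue strip and the white-capped bottle in the middle of the front square of the yellow strip, lay the bench timer flat in the middle of the square directly behind the black-capped bottle, and lay the small carton flat in the middle of the front square of the white strip, the timer and the carton with their sides parallel to the strip's. Lay the roll of white tape (the one near the bottles, not the one at the far left end of the bench) flat and centred on top of the carton. Keep the bottles upright all the time, and leave the beaker and the green tape where they are.

Things in the scene. Friction and masses are not known exactly. Their poses are not given: they have to be found in the camera images.
- bottle_black_cap: amber glass dropper bottle with a black cap, 48 mm in diameter, 85 mm high (round body to about 60 mm, then shoulder and 25 mm cap); stands upright at the start. Origin: centre of its underside, z up.
- bottle_white_cap: amber glass dropper bottle with a white cap, 48 mm in diameter, 85 mm high (round body to about 60 mm, then shoulder and 25 mm cap); stands upright at the start. Origin: centre of its underside, z up.
- timer: white digital bench timer lying flat, display up, 66 x 66 mm, body 17 mm high (20 mm with its buttons). Origin: centre of its underside, x and y along its sides, z up.
- carton: small white card box lying flat, 40 mm (its x) by 62 mm (its y), 28 mm high, closed and rigid; among the loose things in front of the robot. Origin: centre of its underside, z up.
- tape: roll of white label tape lying flat, 60 mm outside diameter, 12 mm high. Take it round the outside; the core is solid. A like roll at the far left end of the bench (y over 0.6 m) is scenery. Origin: centre of its underside, z up.
- strip_blue: blue plastic strip fixed to the bench, 190 x 88 mm, flat top 5 mm above the bench, no rim, two 74 mm squares drawn on it one behind the other. Origin: under the centre of the front square (nearer the robot), at bench height; x runs along the strip away from the robot, the rear square's centre is at x = +100 mm. The strips lie side by side in any order, about 130 mm apart, turned up to 0.1 rad.
- strip_yellow: yellow plastic strip fixed to the bench, 190 x 88 mm, flat top 5 mm above the bench, no rim, two 74 mm squares drawn on it one behind the other. Origin: under the centre of the front square (nearer the robot), at bench height; x runs along the strip away from the robot, the rear square's centre is at x = +100 mm. The strips lie side by side in any order, about 130 mm apart, turned up to 0.1 rad.
- strip_white: white plastic strip fixed to the bench, 190 x 88 mm, flat top 5 mm above the bench, no rim, two 74 mm squares drawn on it one behind the other. Origin: under the centre of the front square (nearer the robot), at bench height; x runs along the strip away from the robot, the rear square's centre is at x = +100 mm. The strips lie side by side in any order, about 130 mm apart, turned up to 0.1 rad.
- beaker: empty glass beaker, 77 mm wide, 92 mm high, standing; a bystander to leave alone. Origin: centre of its underside.
- green_tape: roll of green tape lying flat, 68 mm in diameter, 18 mm high; a bystander behind the strips, to leave alone. Origin: centre of its underside.

How it is judged (in metres and radians):
At the end, for the whole second after the job is handed in: Bottles upright on the front squares of the blue (black cap) and yellow (white cap) strips, timer on blue rear, carton on white front, each within 12 mm, timer and carton square within 15 deg; tape flat on carton, 12 mm; all at rest; beaker and green tape moved under 20 mm (horizontal distance between bottle_black_cap and strip_blue below 0.012 m and z of bottle_black_cap in the frame of strip_blue between 0.001 and 0.009 m and angle between each of bottle_black_cap, bottle_white_cap, timer, carton, tape's own z axis and vertical below 0.1 rad and horizontal distance between bottle_white_cap and strip_yellow below 0.012 m and z of bottle_white_cap in the frame of strip_yellow between 0.001 and 0.009 m and x of timer in the frame of strip_blue between 0.088 and 0.112 m and y of timer in the frame of strip_blue between -0.012 and 0.012 m and z of timer in the frame of strip_blue between 0.001 and 0.009 m and (angle between the x axis of timer and the x axis of strip_blue, either way round below 0.26 rad or angle between the x axis of timer and the y axis of strip_blue, either way round below 0.26 rad) and horizontal distance between carton and strip_white below 0.012 m and z of carton in the frame of strip_white between 0.001 and 0.009 m and (angle between the x axis of carton and the x axis of strip_white, either way round below 0.26 rad or angle between the x axis of carton and the y axis of strip_white, either way round below 0.26 rad) and horizontal distance between tape and carton below 0.012 m and z of tape in the frame of carton between 0.024 and 0.032 m and linear speed of each of bottle_black_cap, bottle_white_cap, timer, carton, tape below 0.02 m/s and distance of each of beaker, green_tape from where it was at the start of the episode below 0.02 m); the robot touches nothing.
It fails at once if a bottle is tipped by more than about 35 degrees (angle between any of bottle_black_cap, bottle_white_cap's own z axis and vertical above 0.6 rad).
It fails at once if the beaker or the green tape is pushed by more than 40 mm (distance of any of beaker, green_tape from where it was at the start of the episode above 0.04 m).
It also fails if it takes over 134 s, if anything falls off the work surface, if the arm or the gripper's body presses on something with over 40 N, if the wrist force passes 120 N, or if a joint passes its speed limit or range.

### The arm

A 6-joint arm with a two-finger parallel gripper is mounted at the origin on a cart in front of the work surface, level with it; the furniture and walls round the work are solid. World frame = base frame: x ahead of the robot, y to its left, z up, the work surface at z = 0. Lengths are in m, angles in degrees, forces in N, time in s.
With the tool pointing down it reaches from about 0.3 to 0.75 m from the base axis. Payload 8.5 kg.
Tool frame: the origin (TCP) lies at the very end of the fingers, on their centre line; the grasp point (between the pads) lies env.pinch_z behind it (env.pinch_z is the distance from the TCP to the grasp point, in m); z points along the fingers, y is the line along which they close (so a half turn about z gives the same grasp; the last joint's range is limited). The gripper opens to 85 mm and grips with 20 to 120 N. Pads are 22 mm wide; open, the fingers measure 114 mm over their backs; the gripper's body (76 mm by 85 mm) begins 54 mm behind the grasp point. The pads swing forward as they close: fully open they stand 13 mm farther back than shut.
Start: joints at [-85.617, 21.807, 74.336, -0, 83.858, -12.336], TCP at [0.158, -0.527, 0.231] pointing down, gripper open.
Joint ranges: [-178.18, 178.18], [-50.72, 133.34], [12.68, 142.11], [-81.47, 261.47], [9.98, 163.14], [-165.26, 165.26]. Speed limits (degrees/s): [136.94, 136.94, 180, 180, 180, 180].

### API

Orientations are given as a 3x3 rotation matrix whose columns are the frame's x, y, z axes.
In Python, from rig import telemetry, get_image, env gives the robot as it stands. The module is installed in compiled form; this text tells all that it offers.
- The arm moves only by the tool apply_moves, never from a script. Its argument "series" is a list of rows, each a list of 7 numbers: the shift along the tool's x, y, z in mm, then the turn, a rotation vector about the tool's x, y, z in degrees, then the opening, from 0 (shut) to 1 (fully open). A call has 1 to 12 rows; each row shifts and turns the commanded pose from where the row before left it, along the tool's axes as they then stand; what a row does not reach is not made up. A row lasts 1/8 s, in which the tool goes at most 62.5 mm and 10.7 degrees, less where a joint would pass 70% of its speed; a pose out of reach is approached as far as the arm can. A call with a gripper value outside its range is refused whole. The fingers move at their own pace and stop on an object; "grip_force" is the grip in N (left out, the last holds). Time passes only in rows, so rows that do not move let the fingers close. It gives the time, the measured TCP pose, the force, the opening and the grip force at its end, in the units of the state.
- telemetry.observe(): the state, without advancing time (a new reading comes with each control period).
- get_image(name): name is "side" or "top"; returns a dict with "frame" (480x640x3 uint8, red, green, blue), "z_map" (480x640 float32, m along the optical axis (not along the pixel's ray), 0 where there is no reading), "vertical_fov" (degrees; the focal length in pixels is half the picture's height over the tangent of half this angle, whatever the lens; pixels are square), "cx", "cy" (the principal point, pixels), "eye" and "attitude" of the camera in the world. Camera axes: x right, y up, looking along -z (the intrinsics and any distortion apply to the point x, -y, -z); pixel columns grow to the right and rows downward; lengths in m; the calibration is good to about 2 mm. A picture is of the moment at which its call begins.
- env.close_job(): hands the job in; it is judged then, once.
The state is a dict: "time_s": time; "q": joint angles; "qvel": joint speeds; "joint_efforts": joint torques, N m; "position": TCP position; "tool_rot": TCP orientation; "ft_force": force on the tool from outside, world axes, zero at the start; "wrist_torque": the same for the moment, N m; "grip_width": finger opening in m; "gripper_force": force on a finger pad.
Only numpy, scipy, OpenCV 4.12 (cv2) and the standard library are available. Lean on these libraries where they do the work, as an engineer would, in place of code of your own. Each camera call takes 0.05 s, during which the arm holds its last target. There are 200 camera calls.

## Working session

There is one attempt and no reset: what is moved stays moved. The work goes in short steps, Python scripts to look and compute and a tool call to move; the robot and the scene stay as the last step left them, time stands still between calls to the robot, and variables do not carry over. Pictures are saved under pics/ and viewed, at most 14 in all, crops included, and the job is handed in when it is done.

Besides the shell and the picture viewer there is one more tool, called after ">>>" by a JSON object that holds its "name" and its "arguments". apply_moves: Moves the arm, as the interface text tells. Its arguments: {"type":"object","properties":{"series":{"type":"array"},"grip_force":{"type":"number"}},"required":["series"]}

```bash
mkdir -p pics; cat > h.py <<'E'
import numpy as np,cv2
from rig import telemetry,get_image,env
def snap(n,fn=None):
    im=get_image(n)
    if fn: cv2.imwrite('pics/'+fn,im['frame'][:,:,::-1])
    return im
E
python3 - <<'E'
from h import *
for n in('top','side'):
    im=snap(n,n+'0.png')
    print(n,im['vertical_fov'],im['cx'],im['cy'],im['eye'],im['attitude'],[k for k in im])
    z=im['z_map'];print(z.min(),z.max(),(z==0).mean())
    np.savez(n+'0.npz',**{k:np.array(v) for k,v in im.items()})
print(telemetry.observe(),env.pinch_z,[a for a in dir(env) if a[0]!='_'])
E
```

```text
top 55.88931248364 316.15052287995337 248.7549464188328 [0.40528536 0.02610758 1.12516515] [[-0.01235853  0.98814276 -0.15303968]
 [-0.99989107 -0.01344771 -0.00608385]
 [-0.00806975  0.15294783  0.98820132]] ['frame', 'z_map', 'vertical_fov', 'cx', 'cy', 'eye', 'attitude']
0.0 2.1170318 0.004033203125
side 43.50529074450985 306.70337547331894 237.61031195009156 [0.20957327 1.4063485  0.83742663] [[-0.96800791  0.10318707 -0.22872062]
 [-0.24995901 -0.47624337  0.84303781]
 [-0.02193608  0.87323804  0.48679989]] ['frame', 'z_map', 'vertical_fov', 'cx', 'cy', 'eye', 'attitude']
0.0 3.9999897 0.06678385416666667
{'time_s': 0.1, 'q': array([-8.56187724e+01,  2.18383943e+01,  7.43782659e+01,  4.65224866e-04,
        8.38583634e+01, -1.23354833e+01]), 'qvel': array([-0.01052624, -0.04127209, -0.10460655,  0.00230887,  0.03431322,
        0.0055268 ]), 'joint_efforts': array([ 2.82191832e-03, -4.49224198e+01, -2.31655079e+01, -1.99048973e-04,
        3.67552871e-03,  4.82373309e-06]), 'position': array([ 0.15818462, -0.52649646,  0.2307743 ]), 'tool_rot': array([[ 9.57738907e-01,  2.87638972e-01, -9.19792327e-05],
       [ 2.87638842e-01, -9.57738059e-01,  1.30619829e-03],
       [ 2.87621521e-04, -1.27745372e-03, -9.99999143e-01]]), 'ft_force': array([ 0.21663166, -1.52792685,  0.5293739 ]), 'wrist_torque': array([-0.00221754, -0.02200402, -0.01969575]), 'gripper_force': 0.0, 'grip_width': 0.08586619153401043} 0.0187 ['MotionError', 'close_job', 'pinch_z']
```

View pics/top0.png

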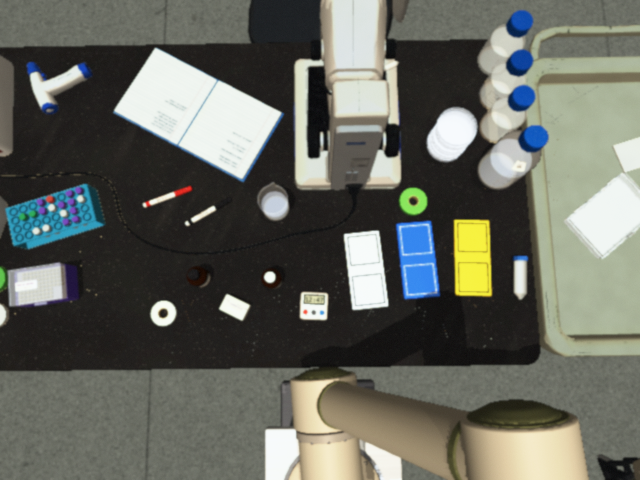

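View pics/side0.png

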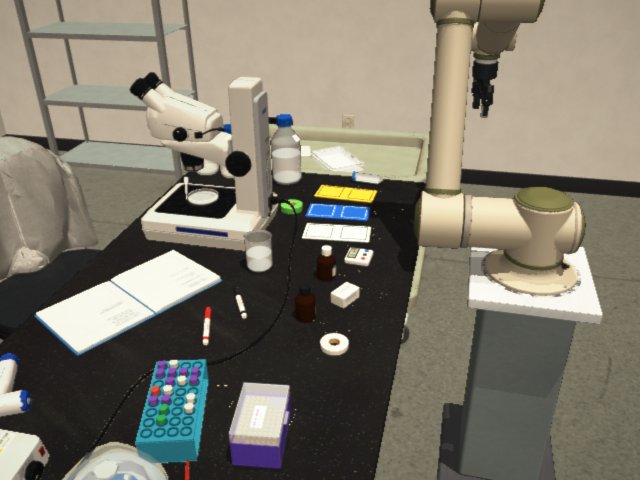

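The top view shows the black-cap bottle at (199,275), white-cap (271,277), tape (163,313), carton (235,306) and timer (314,306). The strips are white (366,270), blue (418,260) and yellow (472,257), with the beaker at (274,202) and green tape at (413,201). The side view agrees.

```bash
cat >> h.py <<'E'
def cam(im):
    f=240/np.tan(np.radians(float(im['vertical_fov']))/2)
    return f,float(im['cx']),float(im['cy']),np.array(im['eye']),np.array(im['attitude'])
def ray(im,uv,z):
    f,cx,cy,e,R=cam(im); uv=np.atleast_2d(uv).astype(float)
    d=np.c_[(uv[:,0]-cx)/f,-(uv[:,1]-cy)/f,-np.ones(len(uv))]@R.T
    return e+d*((z-e[2])/d[:,2])[:,None]
def cloud(im):
    f,cx,cy,e,R=cam(im); v,u=np.mgrid[:480,:640]; z=im['z_map']
    return e+np.stack([(u-cx)/f*z,-(v-cy)/f*z,-z],-1)@R.T
def blob(im,box,zt,mask):
    "largest blob in box (u0,v0,u1,v1) -> min-area rect on plane zt"
    u0,v0,u1,v1=box; m=np.zeros((480,640),np.uint8); m[v0:v1,u0:u1]=mask[v0:v1,u0:u1]
    c=max(cv2.findContours(m,cv2.RETR_EXTERNAL,cv2.CHAIN_APPROX_NONE)[0],key=cv2.contourArea)[:,0]
    p=ray(im,c,zt)[:,:2]
    r=cv2.minAreaRect((p*1000).astype(np.float32))
    return np.round(np.array(r[0]),1),np.round(r[1],1),round(r[2],1)
E
cat > m.py <<'E'
from h import *
def measure(im):
    h=cv2.cvtColor(im['frame'],cv2.COLOR_RGB2HSV); H,S,V=[h[...,i].astype(int) for i in range(3)]
    wh=((V>110)&(S<90)).astype(np.uint8)
    col=((S>120)&(V>80))
    return h,wh,col
if __name__=='__main__':
    im=np.load('top0.npz'); h,wh,col=measure(im); H=h[...,0]
    P=cloud(im)
    print('bench z',np.median(P[320:350,100:300,2]),P[320:350,100:300,2].std())
    for n,b,z,m in [('tape',(140,290,190,335),.012,wh),('carton',(210,285,258,325),.028,wh),('timer',(290,285,336,326),.017,wh),
      ('white',(338,222,394,318),.005,wh),('blue',(390,215,445,305),.005,(col&(H>95)&(H<130)).astype(np.uint8)),('yellow',(448,212,500,302),.005,(col&(H>20)&(H<35)).astype(np.uint8)),
      ('green',(395,180,432,220),.018,(col&(H>35)&(H<80)).astype(np.uint8)),('wcap',(258,262,285,292),.085,wh)]:
        print(n,blob(im,b,z,m))
    # height-based
    for n,b,t in [('black',(180,255,220,295),.03),('wcap',(255,255,290,295),.03),('beaker',(250,175,300,230),.03),('carton',(210,285,258,325),.015),('timer',(290,285,336,326),.008),('tape',(140,290,190,335),.006)]:
        p=P[b[1]:b[3],b[0]:b[2]].reshape(-1,3); q=p[(p[:,2]>t)]
        top=q[q[:,2]>np.percentile(q[:,2],95)-.01]
        print(n,len(q),q.min(0).round(3),q.max(0).round(3),'top mean',top.mean(0).round(4),len(top))
E
python3 m.py
```

```text
bench z 0.0007125706472781435 0.07101025287798682
tape (array([425.3, 409. ]), array([63.9, 60.5]), 89.3)
carton (array([436.5, 232.4]), array([65.6, 43.5]), 63.3)
timer (array([436.4,  42.2]), array([67.9, 67.6]), 89.1)
white (array([525.8, -89.1]), array([193.5,  91.8]), 5.2)
blue (array([ 549.6, -218.9]), array([194.2,  92.5]), 3.8)
yellow (array([ 553., -355.]), array([ 94.1, 194.9]), 87.8)
green (array([ 695.7, -211.3]), array([69.2, 73.4]), 44.0)
wcap (array([503.1, 140.9]), array([25.5, 25.4]), 89.3)
black 359 [0.405 0.026 0.031] [0.534 0.341 1.125] top mean [0.5051 0.3007 0.1455] 103
wcap 333 [0.405 0.026 0.03 ] [0.527 0.162 1.125] top mean [0.4989 0.1351 0.1294] 94
beaker 913 [0.405 0.026 0.03 ] [0.756 0.168 1.125] top mean [0.672  0.1288 0.1663] 164
carton 450 [0.405 0.026 0.016] [0.468 0.267 1.125] top mean [0.4369 0.2295 0.0385] 442
timer 734 [0.405 0.008 0.009] [0.471 0.074 1.125] top mean [0.4377 0.04   0.027 ] 720
tape 452 [0.382 0.026 0.006] [0.48  0.468 1.125] top mean [0.4243 0.3988 0.0385] 436
```

```bash
python3 - <<'E'
from m import *
for cn in('top','side'):
    im=np.load(cn+'0.npz'); P=cloud(im); ok=(im['z_map']>0)
    for n,c,r,a,b in [('black',(505,300),45,.065,.1),('black body',(505,300),45,.02,.055),('white',(500,138),45,.065,.1),('white body',(500,138),45,.02,.055),('carton',(436,232),55,.024,.034),('timer',(436,42),55,.013,.019),('tape',(425,409),50,.009,.016),('beaker',(680,130),70,.08,.1)]:
        m=ok&(np.hypot(P[...,0]-c[0]/1e3,P[...,1]-c[1]/1e3)<r/1e3)&(P[...,2]>a)&(P[...,2]<b)
        if m.sum()<5: print(cn,n,'none');continue
        p=P[m]*1e3; q=cv2.minAreaRect(p[:,:2].astype(np.float32)); print(cn,n,m.sum(),np.round(q[0],1),np.round(q[1],1),round(q[2],1),'zmax',p[:,2].max().round(1))
E
```

```text
top black 123 [510.6 317.5] [27.5 23.5] 10.0 zmax 90.2
top black body 121 [511.1 317.5] [46.8 45.6] 23.3 zmax 54.7
top white 107 [503.2 139.9] [23.7 26.2] 62.9 zmax 89.3
top white body 75 [503.1 139.7] [45.  46.9] 86.8 zmax 54.9
top carton 432 [437.4 231.7] [62.2 39.5] 63.0 zmax 33.7
top timer 480 [438.2  40.1] [65.2 65. ] 86.5 zmax 19.0
top tape 369 [425.3 408.1] [59.8 55.7] 89.2 zmax 16.0
top beaker 170 [686.1 133.3] [70.8 70.5] 43.1 zmax 96.9
side black 128 [510.9 321.9] [23.8 30.8] 33.0 zmax 88.1
side black body 233 [512.9 327.1] [33.3 48.9] 75.5 zmax 55.0
side white 105 [503.7 143.5] [25.4 27.6] 17.7 zmax 87.5
side white body 233 [498.5 156.8] [47.3 29.3] 22.1 zmax 55.0
side carton 277 [436.4 233.4] [68.1 44.2] 66.1 zmax 33.1
side timer 246 [438.5  44. ] [68.7 65.8] 86.9 zmax 19.0
side tape 370 [426.2 410.3] [58.2 65.6] 11.2 zmax 15.9
side beaker 237 [686.3 134.3] [69.5 79.4] 30.1 zmax 97.0
```

>>> {"name": "apply_moves", "arguments": {"series": [[0, 0, 0, 0, 0, 7, 1], [0, 0, 0, 0, 0, 7, 1]], "grip_force": 40}}

```text
time_s: 0.35
position: [0.1582, -0.5266, 0.231]
tool_rot: [[0.999, 0.043, -0.0], [0.043, -0.999, 0.001], [-0.0, -0.001, -1.0]]
ft_force: [-0.4, -0.5, 0.7]
grip_width: 0.0855
gripper_force: 0.0
```

>>> {"name": "apply_moves", "arguments": {"series": [[0, 0, 0, 0, 0, 4.5, 1], [23.6, -52.5, 0, 0, 0, 0, 1], [23.6, -52.5, 0, 0, 0, 0, 1], [23.6, -52.5, 0, 0, 0, 0, 1], [23.6, -52.5, 0, 0, 0, 0, 1], [23.6, -52.5, 0, 0, 0, 0, 1], [23.6, -52.5, 0, 0, 0, 0, 1], [23.6, -52.5, 0, 0, 0, 0, 1], [23.6, -52.5, 0, 0, 0, 0, 1], [23.6, -52.5, 0, 0, 0, 0, 1], [23.6, -52.5, 0, 0, 0, 0, 1], [23.6, -52.5, 0, 0, 0, 0, 1]]}}

```text
time_s: 1.85
position: [0.4361, 0.0444, 0.2313]
tool_rot: [[1.0, -0.031, -0.0], [-0.031, -1.0, -0.0], [-0.0, 0.0, -1.0]]
ft_force: [0.5, -1.0, 1.3]
grip_width: 0.0854
gripper_force: 0.0
```

>>> {"name": "apply_moves", "arguments": {"series": [[0, 0, 30, 0, 0, 0, 1], [0, 0, 50, 0, 0, 0, 1], [0, 0, 30, 0, 0, 0, 1], [0, 0, 20, 0, 0, 0, 1], [0, 0, 0, 0, 0, 0, 1]]}}

```text
time_s: 2.48
position: [0.4349, 0.0425, 0.1003]
tool_rot: [[1.0, -0.031, -0.003], [-0.031, -1.0, 0.001], [-0.003, -0.0, -1.0]]
ft_force: [0.0, -0.2, 0.2]
grip_width: 0.0852
gripper_force: 0.0
```

```bash
cat > d.py <<'E'
import sys; from h import *
# usage: d.py x y z yaw(tool x): remaining yaw turn about tool z, then tool-frame shift after that turn, mm
x,y,z,w=map(float,sys.argv[1:5]); s=telemetry.observe(); R=s['tool_rot']; p=s['position']*1e3
y0=np.degrees(np.arctan2(R[1,0],R[0,0])); t=np.radians(w)
d=np.array([x,y,z])-p; T=np.array([[np.cos(t),np.sin(t)],[np.sin(t),-np.cos(t)]])
print('turn',round(y0-w,1),'shift',(T@d[:2]).round(1),round(-d[2],1),'pos',p.round(1),'yaw',y0.round(1),'tilt',R[:2,2].round(4),'w',s['grip_width'],'t',s['time_s'],'q6',s['q'][5].round(0))
E
python3 d.py 437.5 42 -3 -2
```

```text
turn 0.2 shift [2.6 0.4] 103.3 pos [434.9  42.5 100.3] yaw -1.8 tilt [-0.0033  0.0006] w 0.08523026882268459 t 2.475 q6 82.0
```

>>> {"name": "apply_moves", "arguments": {"series": [[2.5, 0, 40, 0, 0, 0, 1], [0, 0, 35, 0, 0, 0, 1], [0, 0, 17, 0, 0, 0, 1], [0, 0, 7, 0, 0, 0, 1], [0, 0, 4, 0, 0, 0, 1], [0, 0, 0, 0, 0, 0, 1]]}}

```text
time_s: 3.22
position: [0.4385, 0.0423, -0.0012]
tool_rot: [[1.0, -0.031, 0.001], [-0.031, -1.0, -0.0], [0.001, 0.0, -1.0]]
ft_force: [-0.2, 0.4, -0.1]
grip_width: 0.0854
gripper_force: 0.0
```

>>> {"name": "apply_moves", "arguments": {"series": [[0, 0, 0, 0, 0, 0, 0.6], [0, 0, 0, 0, 0, 0, 0.4], [0, 0, 0, 0, 0, 0, 0.2], [0, 0, 0, 0, 0, 0, 0], [0, 0, 0, 0, 0, 0, 0], [0, 0, 0, 0, 0, 0, 0]]}}

```text
time_s: 3.98
position: [0.4385, 0.0423, -0.0009]
tool_rot: [[1.0, -0.031, 0.001], [-0.031, -1.0, -0.0], [0.001, 0.0, -1.0]]
ft_force: [-0.6, -0.1, 6.8]
grip_width: 0.0651
gripper_force: 43.3
```

>>> {"name": "apply_moves", "arguments": {"series": [[0, 0, -10, 0, 0, 0, 0], [0, 0, -30, 0, 0, 0, 0], [0, 0, -40, 0, 0, 0, 0], [0, 0, -30, 0, 0, 0, 0], [0, 0, -10, 0, 0, -5.8, 0], [0, 0, 0, 0, 0, 0, 0]]}}

```text
time_s: 4.72
position: [0.4383, 0.0423, 0.1194]
tool_rot: [[0.998, 0.069, 0.002], [0.069, -0.998, -0.0], [0.002, 0.001, -1.0]]
ft_force: [0.1, -0.3, -0.2]
grip_width: 0.0651
gripper_force: 45.2
```

```bash
python3 d.py 599.5 -215.6 70 3.8
```

```text
turn 0.2 shift [143.7 268. ] 49.4 pos [438.3  42.3 119.4] yaw 4.0 tilt [ 0.0021 -0.0004] w 0.06513670581268849 t 4.725 q6 76.0
```

>>> {"name": "apply_moves", "arguments": {"series": [[14.4, 26.8, 0, 0, 0, 0, 0], [14.4, 26.8, 0, 0, 0, 0, 0], [14.4, 26.8, 0, 0, 0, 0, 0], [14.4, 26.8, 0, 0, 0, 0, 0], [14.4, 26.8, 0, 0, 0, 0, 0], [14.4, 26.8, 0, 0, 0, 0, 0], [14.4, 26.8, 0, 0, 0, 0, 0], [14.4, 26.8, 0, 0, 0, 0, 0], [14.4, 26.8, 0, 0, 0, 0, 0], [14.4, 26.8, 0, 0, 0, 0, 0], [0, 0, 50, 0, 0, 0, 0], [0, 0, 0, 0, 0, 0, 0]]}}

```text
time_s: 6.22
position: [0.5984, -0.2139, 0.0644]
tool_rot: [[0.998, 0.068, -0.008], [0.068, -0.998, 0.005], [-0.008, -0.005, -1.0]]
ft_force: [1.0, 1.2, -0.1]
grip_width: 0.0649
gripper_force: 45.2
```

```bash
python3 d.py 600.5 -215.6 4.5 3.8; python3 -c "
from h import *
im=snap('top','top1.png'); cv2.imwrite('pics/c1.png',cv2.resize(im['frame'][180:330,280:520,::-1],None,fx=3,fy=3))"
```

```text
turn 0.1 shift [2.  1.9] 59.9 pos [ 598.4 -213.9   64.4] yaw 3.9 tilt [-0.008   0.0047] w 0.06486995448084418 t 6.225 q6 56.0
```

View pics/c1.png

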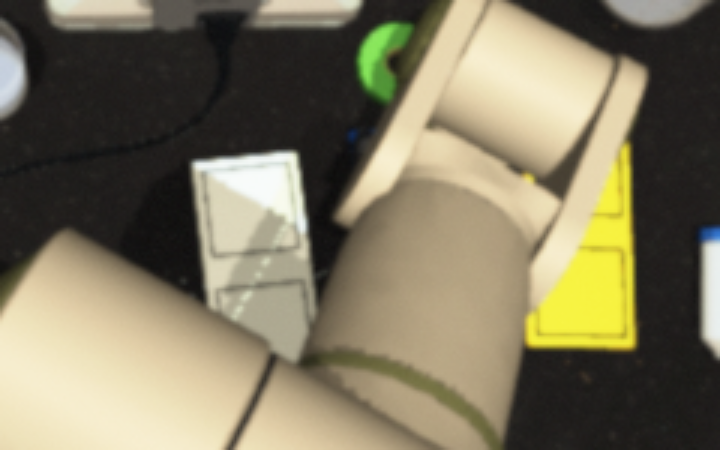

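The arm hides the blue strip and the held timer; only white (crop 250,250) and yellow (580,290) show, undisturbed. Lowering.

>>> {"name": "apply_moves", "arguments": {"series": [[0, 0, 25, 0, 0, 0, 0], [0, 0, 20, 0, 0, 0, 0], [0, 0, 8, 0, 0, 0, 0], [0, 0, 0, 0, 0, 0, 0], [0, 0, 0, 0, 0, 0, 0]]}}

```text
time_s: 6.9
position: [0.6011, -0.2152, 0.0167]
tool_rot: [[0.998, 0.07, 0.002], [0.07, -0.998, -0.001], [0.002, 0.001, -1.0]]
ft_force: [-0.1, -0.2, -0.8]
grip_width: 0.065
gripper_force: 45.2
```

```bash
python3 d.py 600.5 -215.6 4.5 3.8
```

```text
turn 0.2 shift [-0.7  0.4] 12.2 pos [ 601.1 -215.2   16.7] yaw 4.0 tilt [ 0.0018 -0.001 ] w 0.06500714865686685 t 6.9 q6 56.0
```

>>> {"name": "apply_moves", "arguments": {"series": [[0, 0, 6, 0, 0, 0, 0], [0, 0, 3, 0, 0, 0, 0], [0, 0, 2, 0, 0, 0, 0], [0, 0, 0.5, 0, 0, 0, 0], [0, 0, 0, 0, 0, 0, 0], [0, 0, 0, 0, 0, 0, 0.85], [0, 0, 0, 0, 0, 0, 1], [0, 0, 0, 0, 0, 0, 1], [0, 0, 0, 0, 0, 0, 1]]}}

```text
time_s: 8.02
position: [0.6006, -0.2149, 0.0037]
tool_rot: [[0.998, 0.07, -0.0], [0.07, -0.998, 0.0], [-0.0, -0.0, -1.0]]
ft_force: [0.1, -0.0, 0.3]
grip_width: 0.0856
gripper_force: 0.0
```

>>> {"name": "apply_moves", "arguments": {"series": [[0, 0, -10, 0, 0, 0, 1], [0, 0, -30, 0, 0, 0, 1], [0, 0, -50, 0, 0, 0, 1], [0, 0, -50, 0, 0, 0, 1], [0, 0, -30, 0, 0, 0, 1], [0, 0, 0, 0, 0, 0, 1]]}}

```text
time_s: 8.78
position: [0.6013, -0.2153, 0.1771]
tool_rot: [[0.998, 0.07, 0.005], [0.07, -0.998, -0.003], [0.005, 0.003, -1.0]]
ft_force: [-0.2, -0.3, -0.0]
grip_width: 0.0852
gripper_force: 0.0
```

```bash
python3 d.py 510.8 319 150 20
```

```text
turn -16.0 shift [  97.7 -533. ] 27.1 pos [ 601.3 -215.3  177.1] yaw 4.0 tilt [ 0.005 -0.003] w 0.0852053696676106 t 8.775 q6 56.0
```

>>> {"name": "apply_moves", "arguments": {"series": [[-4.8, -49, 0, 0, 0, 0, 1], [-4.8, -49, 0, 0, 0, 0, 1], [-4.8, -49, 0, 0, 0, 0, 1], [-4.8, -49, 0, 0, 0, 0, 1], [-4.8, -49, 0, 0, 0, 0, 1], [-4.8, -49, 0, 0, 0, 0, 1], [-4.8, -49, 0, 0, 0, 0, 1], [-4.8, -49, 0, 0, 0, 0, 1], [-4.8, -49, 0, 0, 0, 0, 1], [-4.8, -49, 0, 0, 0, 0, 1], [-4.8, -49, 0, 0, 0, 0, 1], [0, 0, 20, 0, 0, 0, 1]]}}

```text
time_s: 10.28
position: [0.5092, 0.3221, 0.1536]
tool_rot: [[0.997, 0.074, 0.001], [0.074, -0.997, 0.001], [0.001, -0.001, -1.0]]
ft_force: [0.7, -1.7, -1.5]
grip_width: 0.0854
gripper_force: 0.0
```

>>> {"name": "apply_moves", "arguments": {"series": [[0, 0, 10, 0, 0, 0, 1], [0, 0, 0, 0, 0, 0, 1], [0, 0, 0, 0, 0, 0, 1]]}}

```text
time_s: 10.65
position: [0.5106, 0.3186, 0.1443]
tool_rot: [[0.998, 0.069, 0.001], [0.069, -0.998, 0.0], [0.001, -0.0, -1.0]]
ft_force: [-0.2, -0.1, 0.6]
grip_width: 0.0856
gripper_force: 0.0
```

```bash
python3 d.py 510.8 319 20 4; python3 - <<'E'
from h import *
im=snap('top','t2.png'); cv2.imwrite('pics/c2.png',cv2.resize(im['frame'][180:330,140:520,::-1],None,fx=2,fy=2))
h=cv2.cvtColor(im['frame'],cv2.COLOR_RGB2HSV)
wh=((h[...,2]>110)&(h[...,1]<90)).astype(np.uint8)
print('timer',blob(im,(393,215,445,262),.022,wh))
E
```

```text
turn -0.0 shift [ 0.3 -0.4] 124.3 pos [510.6 318.6 144.3] yaw 4.0 tilt [0.0006 0.0002] w 0.08557362205082097 t 10.65 q6 107.0
timer (array([ 597.5, -212.1]), array([72., 74.]), 3.6)
```

View pics/c2.png

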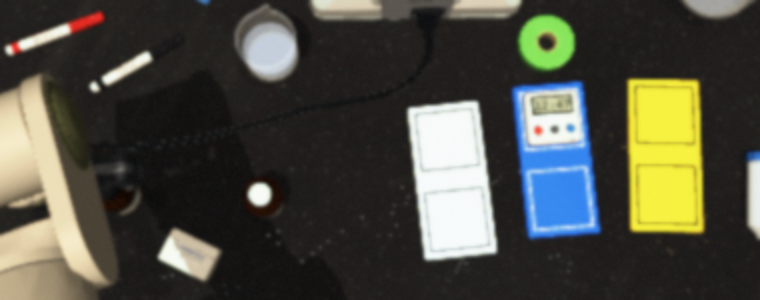

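The timer (crop 552,118) sits centred and square in the blue rear square; bottle, carton and beaker are undisturbed. Descending on the black-capped bottle.

>>> {"name": "apply_moves", "arguments": {"series": [[0, 0, 30, 0, 0, 0, 1], [0, 0, 40, 0, 0, 0, 1], [0, 0, 30, 0, 0, 0, 1], [0, 0, 15, 0, 0, 0, 1], [0, 0, 8, 0, 0, 0, 1], [0, 0, 0, 0, 0, 0, 1]]}}

```text
time_s: 11.45
position: [0.5105, 0.3191, 0.0213]
tool_rot: [[0.998, 0.07, 0.001], [0.07, -0.998, 0.0], [0.001, -0.0, -1.0]]
ft_force: [0.8, 0.0, -0.0]
grip_width: 0.0856
gripper_force: 0.0
```

>>> {"name": "apply_moves", "arguments": {"series": [[0, 0, 0, 0, 0, 0, 0.8], [0, 0, 0, 0, 0, 0, 0.7], [0, 0, 0, 0, 0, 0, 0.6], [0, 0, 0, 0, 0, 0, 0.5], [0, 0, 0, 0, 0, 0, 0.4], [0, 0, 0, 0, 0, 0, 0.2], [0, 0, 0, 0, 0, 0, 0.2], [0, 0, 0, 0, 0, 0, 0.2]]}}

```text
time_s: 12.45
position: [0.5105, 0.3192, 0.0214]
tool_rot: [[0.998, 0.07, 0.001], [0.07, -0.998, 0.0], [0.001, -0.0, -1.0]]
ft_force: [-0.2, -0.0, 6.1]
grip_width: 0.0466
gripper_force: 41.4
```

>>> {"name": "apply_moves", "arguments": {"series": [[0, 0, -5, 0, 0, 0, 0.2], [0, 0, -15, 0, 0, 0, 0.2], [0, 0, -35, 0, 0, 0, 0.2], [0, 0, -40, 0, 0, 0, 0.2], [0, 0, -25, 0, 0, 0, 0.2], [0, 0, -5, 0, 0, 0, 0.2], [0, 0, 0, 0, 0, 0, 0.2]]}}

```text
time_s: 13.32
position: [0.5098, 0.3189, 0.1454]
tool_rot: [[0.998, 0.07, -0.001], [0.07, -0.998, -0.0], [-0.001, 0.0, -1.0]]
ft_force: [-0.2, -0.5, -2.0]
grip_width: 0.0463
gripper_force: 41.3
```

```bash
python3 d.py 499.9 -222.3 26.5 4
```

```text
turn 0.0 shift [-47.6 539.2] 118.9 pos [509.8 318.9 145.4] yaw 4.0 tilt [-0.0007 -0.0003] w 0.04632406247613484 t 13.325 q6 107.0
```

>>> {"name": "apply_moves", "arguments": {"series": [[-1.8, 20, 0, 0, 0, 0, 0.2], [-3.5, 40, 0, 0, 0, 0, 0.2], [-4.6, 52, 0, 0, 0, 0, 0.2], [-4.6, 52, 0, 0, 0, 0, 0.2], [-4.6, 52, 0, 0, 0, 0, 0.2], [-4.6, 52, 0, 0, 0, 0, 0.2], [-4.6, 52, 0, 0, 0, 0, 0.2], [-4.6, 52, 0, 0, 0, 0, 0.2], [-4.6, 52, 0, 0, 0, 0, 0.2], [-4.6, 52, 0, 0, 0, 0, 0.2], [-3.5, 40, 0, 0, 0, 0, 0.2], [-2, 23, 0, 0, 0, 0, 0.2]]}}

```text
time_s: 14.82
position: [0.4993, -0.224, 0.1449]
tool_rot: [[0.998, 0.068, -0.002], [0.068, -0.998, 0.001], [-0.001, -0.001, -1.0]]
ft_force: [0.9, 0.4, -0.2]
grip_width: 0.0462
gripper_force: 41.3
```

>>> {"name": "apply_moves", "arguments": {"series": [[0, 0, 10, 0, 0, 0, 0.2], [0, 0, 30, 0, 0, 0, 0.2], [0, 0, 40, 0, 0, 0, 0.2], [0, 0, 20, 0, 0, 0, 0.2], [0, 0, 5, 0, 0, 0, 0.2], [0, 0, 0, 0, 0, 0, 0.2], [0, 0, 0, 0, 0, 0, 0.2]]}}

```text
time_s: 15.7
position: [0.5008, -0.2219, 0.0417]
tool_rot: [[0.998, 0.07, 0.001], [0.07, -0.998, -0.001], [0.001, 0.001, -1.0]]
ft_force: [0.2, -0.0, -0.8]
grip_width: 0.0465
gripper_force: 41.3
```

```bash
python3 d.py 499.9 -222.3 26.5 4
```

```text
turn 0.0 shift [-0.9  0.4] 15.2 pos [ 500.8 -221.9   41.7] yaw 4.0 tilt [ 0.0013 -0.0009] w 0.04648753342084206 t 15.7 q6 50.0
```

>>> {"name": "apply_moves", "arguments": {"series": [[-0.5, 0, 7, 0, 0, 0, 0.2], [0, 0, 4, 0, 0, 0, 0.2], [0, 0, 2, 0, 0, 0, 0.2], [0, 0, 1.5, 0, 0, 0, 0.2], [0, 0, 0, 0, 0, 0, 0.2], [0, 0, 0, 0, 0, 0, 0.2]]}}

```text
time_s: 16.45
position: [0.5, -0.222, 0.0264]
tool_rot: [[0.998, 0.07, 0.0], [0.07, -0.998, -0.0], [0.0, 0.0, -1.0]]
ft_force: [-0.1, 0.8, 1.0]
grip_width: 0.0464
gripper_force: 41.5
```

>>> {"name": "apply_moves", "arguments": {"series": [[0, 0, 0.3, 0, 0, 0, 0.6], [0, 0, 0, 0, 0, 0, 0.8], [0, 0, 0, 0, 0, 0, 1], [0, 0, 0, 0, 0, 0, 1], [0, 0, 0, 0, 0, 0, 1]]}}

```text
time_s: 17.08
position: [0.4999, -0.222, 0.026]
tool_rot: [[0.998, 0.07, 0.0], [0.07, -0.998, 0.0], [0.0, -0.0, -1.0]]
ft_force: [-1.2, 0.8, -0.8]
grip_width: 0.0857
gripper_force: 0.0
```

>>> {"name": "apply_moves", "arguments": {"series": [[0, 0, -15, 0, 0, 0, 1], [0, 0, -40, 0, 0, 0, 1], [0, 0, -50, 0, 0, 0, 1], [0, 0, -35, 0, 0, 0, 1], [0, 0, -10, 0, 0, 0, 1], [0, 0, 0, 0, 0, 0, 1]]}}

```text
time_s: 17.82
position: [0.4998, -0.2219, 0.1762]
tool_rot: [[0.998, 0.07, 0.0], [0.07, -0.998, -0.0], [0.0, 0.0, -1.0]]
ft_force: [-0.3, -0.1, -0.5]
grip_width: 0.0854
gripper_force: 0.0
```

```bash
python3 d.py 503.3 141 145 4
```

```text
turn 0.0 shift [  28.8 -361.8] 31.2 pos [ 499.8 -221.9  176.2] yaw 4.0 tilt [ 0.0003 -0.0003] w 0.0854060437906707 t 17.825 q6 50.0
```

>>> {"name": "apply_moves", "arguments": {"series": [[3.2, -40.2, 0, 0, 0, 0, 1], [3.2, -40.2, 0, 0, 0, 0, 1], [3.2, -40.2, 0, 0, 0, 0, 1], [3.2, -40.2, 0, 0, 0, 0, 1], [3.2, -40.2, 0, 0, 0, 0, 1], [3.2, -40.2, 0, 0, 0, 0, 1], [3.2, -40.2, 0, 0, 0, 0, 1], [3.2, -40.2, 0, 0, 0, 0, 1], [3.2, -40.2, 0, 0, 0, 0, 1], [0, 0, 30, 0, 0, 0, 1], [0, 0, 0, 0, 0, 0, 1], [0, 0, 0, 0, 0, 0, 1]]}}

```text
time_s: 19.32
position: [0.5034, 0.1406, 0.1461]
tool_rot: [[0.998, 0.069, -0.001], [0.069, -0.998, -0.0], [-0.001, 0.0, -1.0]]
ft_force: [-0.3, -0.6, -0.2]
grip_width: 0.0853
gripper_force: 0.0
```

```bash
python3 d.py 503.3 141 21 4; python3 - <<'E'
from h import *
im=snap('top'); cv2.imwrite('pics/c3.png',cv2.resize(im['frame'][180:330,140:520,::-1],None,fx=2,fy=2))
P=cloud(im)
m=(im['z_map']>0)&(np.hypot(P[...,0]-.5,P[...,1]+.222)<.04)&(P[...,2]>.07)&(P[...,2]<.1)
print(cv2.minAreaRect((P[m][:,:2]*1000).astype(np.float32)))
E
```

```text
turn -0.0 shift [-0.1 -0.4] 125.1 pos [503.4 140.6 146.1] yaw 4.0 tilt [-0.0007 -0.0001] w 0.08532287775358652 t 19.325 q6 89.0
((501.23931884765625, -222.33155822753906), (24.19275665283203, 24.205690383911133), 67.66510772705078)
```

View pics/c3.png

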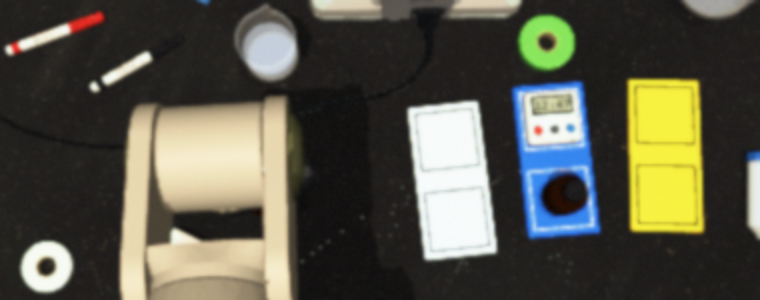

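The black-capped bottle stands upright in the blue front square (cap at crop 575,190, lean is parallax; measured (501,-222)). Now the white-capped bottle.

>>> {"name": "apply_moves", "arguments": {"series": [[0, 0, 30, 0, 0, 0, 1], [0, 0, 40, 0, 0, 0, 1], [0, 0, 30, 0, 0, 0, 1], [0, 0, 16, 0, 0, 0, 1], [0, 0, 9, 0, 0, 0, 1], [0, 0, 0, 0, 0, 0, 1]]}}

```text
time_s: 20.12
position: [0.5035, 0.1407, 0.0212]
tool_rot: [[0.998, 0.07, 0.0], [0.07, -0.998, 0.0], [0.0, 0.0, -1.0]]
ft_force: [-0.1, -1.0, -0.2]
grip_width: 0.0856
gripper_force: 0.0
```

>>> {"name": "apply_moves", "arguments": {"series": [[0, 0, 0, 0, 0, 0, 0.8], [0, 0, 0, 0, 0, 0, 0.7], [0, 0, 0, 0, 0, 0, 0.6], [0, 0, 0, 0, 0, 0, 0.5], [0, 0, 0, 0, 0, 0, 0.4], [0, 0, 0, 0, 0, 0, 0.2], [0, 0, 0, 0, 0, 0, 0.2], [0, 0, 0, 0, 0, 0, 0.2]]}}

```text
time_s: 21.12
position: [0.5035, 0.141, 0.0216]
tool_rot: [[0.998, 0.07, 0.001], [0.07, -0.998, 0.0], [0.001, -0.0, -1.0]]
ft_force: [-1.0, -0.1, 5.5]
grip_width: 0.0466
gripper_force: 40.9
```

>>> {"name": "apply_moves", "arguments": {"series": [[0, 0, -5, 0, 0, 0, 0.2], [0, 0, -15, 0, 0, 0, 0.2], [0, 0, -35, 0, 0, 0, 0.2], [0, 0, -40, 0, 0, 0, 0.2], [0, 0, -30, 0, 0, 0, 0.2], [0, 0, -15, 0, 0, 0, 0.2], [0, 0, 0, 0, 0, 0, 0.2]]}}

```text
time_s: 22.0
position: [0.5036, 0.141, 0.1627]
tool_rot: [[0.998, 0.07, 0.003], [0.07, -0.998, 0.0], [0.003, 0.0, -1.0]]
ft_force: [-0.9, 0.0, -1.1]
grip_width: 0.0463
gripper_force: 41.3
```

```bash
python3 d.py 503 -353.1 26.5 4
```

```text
turn 0.0 shift [-35.1 492.9] 136.2 pos [503.6 141.  162.7] yaw 4.0 tilt [0.003  0.0001] w 0.04631505406528804 t 22.0 q6 89.0
```

>>> {"name": "apply_moves", "arguments": {"series": [[-1.4, 20, 0, 0, 0, 0, 0.2], [-2.8, 40, 0, 0, 0, 0, 0.2], [-3.6, 50, 0, 0, 0, 0, 0.2], [-3.6, 50, 0, 0, 0, 0, 0.2], [-3.6, 50, 0, 0, 0, 0, 0.2], [-3.6, 50, 0, 0, 0, 0, 0.2], [-3.6, 50, 0, 0, 0, 0, 0.2], [-3.6, 50, 0, 0, 0, 0, 0.2], [-3.6, 50, 0, 0, 0, 0, 0.2], [-3.2, 45, 0, 0, 0, 0, 0.2], [-1.8, 25, 0, 0, 0, 0, 0.2], [-0.9, 13, 0, 0, 0, 0, 0.2]]}}

```text
time_s: 23.5
position: [0.5021, -0.3542, 0.1601]
tool_rot: [[0.998, 0.069, -0.001], [0.069, -0.998, 0.001], [-0.001, -0.001, -1.0]]
ft_force: [0.0, 0.2, -0.3]
grip_width: 0.0465
gripper_force: 41.3
```

>>> {"name": "apply_moves", "arguments": {"series": [[0, 0, 10, 0, 0, 0, 0.2], [0, 0, 30, 0, 0, 0, 0.2], [0, 0, 40, 0, 0, 0, 0.2], [0, 0, 30, 0, 0, 0, 0.2], [0, 0, 12, 0, 0, 0, 0.2], [0, 0, 0, 0, 0, 0, 0.2], [0, 0, 0, 0, 0, 0, 0.2]]}}

```text
time_s: 24.38
position: [0.5032, -0.3535, 0.0403]
tool_rot: [[0.998, 0.07, 0.002], [0.07, -0.998, -0.002], [0.001, 0.002, -1.0]]
ft_force: [-1.1, -0.6, -0.2]
grip_width: 0.0466
gripper_force: 41.3
```

```bash
python3 d.py 503 -353.1 26.5 4
```

```text
turn 0.0 shift [-0.2 -0.4] 13.8 pos [ 503.2 -353.5   40.3] yaw 4.0 tilt [ 0.0015 -0.0015] w 0.0466342099885683 t 24.375 q6 40.0
```

>>> {"name": "apply_moves", "arguments": {"series": [[0, 0, 6, 0, 0, 0, 0.2], [0, 0, 4, 0, 0, 0, 0.2], [0, 0, 2, 0, 0, 0, 0.2], [0, 0, 1.3, 0, 0, 0, 0.2], [0, 0, 0, 0, 0, 0, 0.2], [0, 0, 0, 0, 0, 0, 0.2]]}}

```text
time_s: 25.12
position: [0.5027, -0.3533, 0.0267]
tool_rot: [[0.998, 0.07, 0.0], [0.07, -0.998, -0.0], [0.0, 0.0, -1.0]]
ft_force: [-2.7, 2.8, 7.3]
grip_width: 0.0467
gripper_force: 42.1
```

>>> {"name": "apply_moves", "arguments": {"series": [[0, 0, 0.3, 0, 0, 0, 0.6], [0, 0, 0, 0, 0, 0, 0.8], [0, 0, 0, 0, 0, 0, 1], [0, 0, 0, 0, 0, 0, 1], [0, 0, 0, 0, 0, 0, 1]]}}

```text
time_s: 25.75
position: [0.5026, -0.3533, 0.0254]
tool_rot: [[0.998, 0.07, -0.0], [0.07, -0.998, 0.0], [-0.0, -0.0, -1.0]]
ft_force: [-0.0, -0.2, -0.5]
grip_width: 0.0857
gripper_force: 0.0
```

>>> {"name": "apply_moves", "arguments": {"series": [[0, 0, -15, 0, 0, 0, 1], [0, 0, -40, 0, 0, 0, 1], [0, 0, -50, 0, 0, 0, 1], [0, 0, -35, 0, 0, 0, 1], [0, 0, -10, 0, 0, -9, 1], [0, 0, 0, 0, 0, -10, 1], [0, 0, 0, 0, 0, -10, 1], [0, 0, 0, 0, 0, -10, 1], [0, 0, 0, 0, 0, -10, 1], [0, 0, 0, 0, 0, -10, 1], [0, 0, 0, 0, 0, 0, 1]]}}

```text
time_s: 27.12
position: [0.5026, -0.3533, 0.1764]
tool_rot: [[0.455, 0.89, 0.001], [0.89, -0.455, -0.001], [-0.0, 0.001, -1.0]]
ft_force: [-1.0, 0.1, 1.0]
grip_width: 0.0854
gripper_force: 0.0
```

```bash
python3 d.py 437 232 120 63
```

```text
turn -0.1 shift [ 491.7 -324.2] 56.4 pos [ 502.6 -353.3  176.4] yaw 62.9 tilt [ 0.0007 -0.0008] w 0.0854275294354694 t 27.125 q6 -19.0
```

>>> {"name": "apply_moves", "arguments": {"series": [[41, -27, 0, 0, 0, 0, 1], [41, -27, 0, 0, 0, 0, 1], [41, -27, 0, 0, 0, 0, 1], [41, -27, 0, 0, 0, 0, 1], [41, -27, 0, 0, 0, 0, 1], [41, -27, 0, 0, 0, 0, 1], [41, -27, 0, 0, 0, 0, 1], [41, -27, 0, 0, 0, 0, 1], [41, -27, 0, 0, 0, 0, 1], [41, -27, 0, 0, 0, 0, 1], [41, -27, 0, 0, 0, 0, 1], [41, -27, 0, 0, 0, 0, 1]]}}

```text
time_s: 28.62
position: [0.4368, 0.2338, 0.1762]
tool_rot: [[0.458, 0.889, 0.001], [0.889, -0.458, 0.0], [0.001, 0.001, -1.0]]
ft_force: [2.0, -0.4, -0.3]
grip_width: 0.0853
gripper_force: 0.0
```

>>> {"name": "apply_moves", "arguments": {"series": [[0, 0, 40, 0, 0, 0, 1], [0, 0, 15, 0, 0, 0, 1], [0, 0, 0, 0, 0, 0, 1], [0, 0, 0, 0, 0, 0, 1]]}}

```text
time_s: 29.12
position: [0.4376, 0.2322, 0.1214]
tool_rot: [[0.455, 0.89, 0.002], [0.89, -0.455, 0.0], [0.001, 0.001, -1.0]]
ft_force: [1.3, 0.1, 0.1]
grip_width: 0.0853
gripper_force: 0.0
```

```bash
python3 d.py 437 232 2 63; python3 - <<'E'
from h import *
im=snap('top'); P=cloud(im)
for c in((.503,-.353),(.5,-.222)):
    m=(im['z_map']>0)&(np.hypot(P[...,0]-c[0],P[...,1]-c[1])<.04)&(P[...,2]>.07)&(P[...,2]<.1)
    print(cv2.minAreaRect((P[m][:,:2]*1000).astype(np.float32)))
E
```

```text
turn -0.1 shift [-0.4 -0.5] 119.4 pos [437.6 232.2 121.4] yaw 62.9 tilt [0.0016 0.0004] w 0.08532441514793036 t 29.125 q6 41.0
((502.5456237792969, -351.99951171875), (25.5279541015625, 28.30605125427246), 60.46826171875)
((502.03656005859375, -221.7690887451172), (25.67534065246582, 25.845279693603516), 89.97675323486328)
```

>>> {"name": "apply_moves", "arguments": {"series": [[0, 0, 40, 0, 0, 0, 1], [0, 0, 40, 0, 0, 0, 1], [0, 0, 25, 0, 0, 0, 1], [0, 0, 10, 0, 0, 0, 1], [0, 0, 4, 0, 0, 0, 1], [0, 0, 0, 0, 0, 0, 1]]}}

```text
time_s: 29.92
position: [0.4376, 0.2323, 0.0022]
tool_rot: [[0.454, 0.891, 0.001], [0.891, -0.454, 0.0], [0.001, 0.001, -1.0]]
ft_force: [0.3, -1.1, 0.3]
grip_width: 0.0853
gripper_force: 0.0
```

>>> {"name": "apply_moves", "arguments": {"series": [[0, 0, 0, 0, 0, 0, 0.8], [0, 0, 0, 0, 0, 0, 0.65], [0, 0, 0, 0, 0, 0, 0.55], [0, 0, 0, 0, 0, 0, 0.45], [0, 0, 0, 0, 0, 0, 0.3], [0, 0, 0, 0, 0, 0, 0.1], [0, 0, 0, 0, 0, 0, 0.1], [0, 0, 0, 0, 0, 0, 0.1]]}}

```text
time_s: 30.92
position: [0.4372, 0.2322, 0.0018]
tool_rot: [[0.454, 0.891, 0.0], [0.891, -0.454, 0.0], [0.0, 0.0, -1.0]]
ft_force: [-1.2, -0.9, 5.1]
grip_width: 0.0392
gripper_force: 40.8
```

>>> {"name": "apply_moves", "arguments": {"series": [[0, 0, -10, 0, 0, 0, 0.1], [0, 0, -35, 0, 0, 0, 0.1], [0, 0, -50, 0, 0, 0, 0.1], [0, 0, -45, 0, 0, 0, 0.1], [0, 0, -10, 0, 0, -8, 0.1], [0, 0, 0, 0, 0, -8, 0.1], [0, 0, 0, 0, 0, -8, 0.1], [0, 0, 0, 0, 0, -8.2, 0.1], [0, 0, 0, 0, 0, 0, 0.1]]}}

```text
time_s: 32.05
position: [0.437, 0.2321, 0.1518]
tool_rot: [[-0.09, 0.996, 0.0], [0.996, 0.09, 0.0], [0.0, 0.0, -1.0]]
ft_force: [-0.0, -0.1, -1.0]
grip_width: 0.0392
gripper_force: 40.3
```

```bash
python3 d.py 476 -93.6 8.5 95.2
```

```text
turn -0.1 shift [-327.9    9.3] 143.3 pos [437.  232.1 151.8] yaw 95.1 tilt [0.0001 0.0001] w 0.039234600030602314 t 32.05 q6 9.0
```

>>> {"name": "apply_moves", "arguments": {"series": [[-18, 0.5, 0, 0, 0, 0, 0.1], [-40, 1.1, 0, 0, 0, 0, 0.1], [-42, 1.2, 0, 0, 0, 0, 0.1], [-42, 1.2, 0, 0, 0, 0, 0.1], [-42, 1.2, 0, 0, 0, 0, 0.1], [-42, 1.2, 0, 0, 0, 0, 0.1], [-42, 1.2, 0, 0, 0, 0, 0.1], [-40, 1.1, 0, 0, 0, 0, 0.1], [-20, 0.6, 0, 0, 0, 0, 0.1]]}}

```text
time_s: 33.17
position: [0.4759, -0.096, 0.1515]
tool_rot: [[-0.087, 0.996, 0.0], [0.996, 0.087, -0.0], [-0.0, -0.0, -1.0]]
ft_force: [-0.5, -0.1, -0.7]
grip_width: 0.039
gripper_force: 40.3
```

>>> {"name": "apply_moves", "arguments": {"series": [[0, 0, 20, 0, 0, 0, 0.1], [0, 0, 40, 0, 0, 0, 0.1], [0, 0, 40, 0, 0, 0, 0.1], [0, 0, 20, 0, 0, 0, 0.1], [0, 0, 10, 0, 0, 0, 0.1], [0, 0, 0, 0, 0, 0, 0.1], [0, 0, 0, 0, 0, 0, 0.1]]}}

```text
time_s: 34.05
position: [0.4766, -0.0938, 0.0223]
tool_rot: [[-0.091, 0.996, 0.001], [0.996, 0.091, -0.001], [-0.001, 0.001, -1.0]]
ft_force: [1.0, -1.0, -0.4]
grip_width: 0.0391
gripper_force: 40.4
```

```bash
python3 d.py 476 -93.6 7 95.2
```

```text
turn 0.0 shift [ 0.3 -0.6] 15.3 pos [476.6 -93.8  22.3] yaw 95.2 tilt [ 0.0014 -0.0006] w 0.03911907281398994 t 34.05 q6 -30.0
```

>>> {"name": "apply_moves", "arguments": {"series": [[0, -0.5, 7, 0, 0, 0, 0.1], [0, 0, 4, 0, 0, 0, 0.1], [0, 0, 2.5, 0, 0, 0, 0.1], [0, 0, 1.5, 0, 0, 0, 0.1], [0, 0, 0, 0, 0, 0, 0.1], [0, 0, 0, 0, 0, 0, 0.1]]}}

```text
time_s: 34.8
position: [0.4757, -0.0937, 0.0068]
tool_rot: [[-0.091, 0.996, 0.0], [0.996, 0.091, -0.0], [-0.0, 0.0, -1.0]]
ft_force: [-1.4, 0.1, 5.6]
grip_width: 0.039
gripper_force: 41.0
```

>>> {"name": "apply_moves", "arguments": {"series": [[0, 0, 0.2, 0, 0, 0, 0.55], [0, 0, 0, 0, 0, 0, 0.8], [0, 0, 0, 0, 0, 0, 1], [0, 0, 0, 0, 0, 0, 1], [0, 0, 0, 0, 0, 0, 1]]}}

```text
time_s: 35.42
position: [0.4757, -0.0937, 0.0062]
tool_rot: [[-0.091, 0.996, -0.0], [0.996, 0.091, 0.0], [0.0, -0.0, -1.0]]
ft_force: [-0.4, 0.3, -1.0]
grip_width: 0.0853
gripper_force: 0.0
```

>>> {"name": "apply_moves", "arguments": {"series": [[0, 0, -15, 0, 0, 0, 1], [0, 0, -40, 0, 0, 0, 1], [0, 0, -50, 0, 0, 0, 1], [0, 0, -35, 0, 0, 0, 1], [0, 0, -10, 0, 0, 0, 1], [0, 0, 0, 0, 0, 0, 1]]}}

```text
time_s: 36.17
position: [0.4755, -0.0936, 0.1558]
tool_rot: [[-0.091, 0.996, -0.0], [0.996, 0.091, 0.0], [0.0, -0.0, -1.0]]
ft_force: [-0.8, -0.6, -1.2]
grip_width: 0.0853
gripper_force: 0.0
```

```bash
python3 d.py 425.5 410 100 95.2
```

```text
turn 0.0 shift [506.1  -4.2] 55.8 pos [475.5 -93.6 155.8] yaw 95.2 tilt [-0.0002  0.0001] w 0.08528148559430548 t 36.175 q6 -30.0
```

>>> {"name": "apply_moves", "arguments": {"series": [[46, -0.4, 0, 0, 0, 0, 1], [46, -0.4, 0, 0, 0, 0, 1], [46, -0.4, 0, 0, 0, 0, 1], [46, -0.4, 0, 0, 0, 0, 1], [46, -0.4, 0, 0, 0, 0, 1], [46, -0.4, 0, 0, 0, 0, 1], [46, -0.4, 0, 0, 0, 0, 1], [46, -0.4, 0, 0, 0, 0, 1], [46, -0.4, 0, 0, 0, 0, 1], [46, -0.4, 0, 0, 0, 0, 1], [46, -0.4, 0, 0, 0, 0, 1], [0, 0, 0, 0, 0, 0, 1]]}}

```text
time_s: 37.67
position: [0.424, 0.4118, 0.1536]
tool_rot: [[-0.094, 0.996, -0.003], [0.996, 0.094, -0.002], [-0.001, -0.003, -1.0]]
ft_force: [-0.9, -0.1, 0.6]
grip_width: 0.0854
gripper_force: 0.0
```

>>> {"name": "apply_moves", "arguments": {"series": [[0, 0, 30, 0, 0, 0, 1], [0, 0, 25, 0, 0, 0, 1], [0, 0, 0, 0, 0, 0, 1], [0, 0, 0, 0, 0, 0, 1]]}}

```text
time_s: 38.17
position: [0.4257, 0.4095, 0.1016]
tool_rot: [[-0.09, 0.996, 0.0], [0.996, 0.09, 0.0], [0.0, 0.0, -1.0]]
ft_force: [0.3, 0.2, 0.1]
grip_width: 0.0852
gripper_force: 0.0
```

```bash
python3 d.py 425.5 410 -3 95.2;  python3 - <<'E'
from h import *
im=snap('top'); P=cloud(im)
cv2.imwrite('pics/c4.png',cv2.resize(im['frame'][180:330,280:520,::-1],None,fx=3,fy=3))
m=(im['z_map']>0)&(np.hypot(P[...,0]-.476,P[...,1]+.094)<.06)&(P[...,2]>.025)&(P[...,2]<.04)
print(m.sum(),cv2.minAreaRect((P[m][:,:2]*1000).astype(np.float32)))
E
```

```text
turn -0.0 shift [ 0.5 -0.1] 104.6 pos [425.7 409.5 101.6] yaw 95.2 tilt [0.0002 0.0001] w 0.08520149946204794 t 38.175 q6 27.0
434 ((475.5537109375, -93.66204833984375), (40.15568923950195, 62.030452728271484), 5.820536136627197)
```

View pics/c4.png

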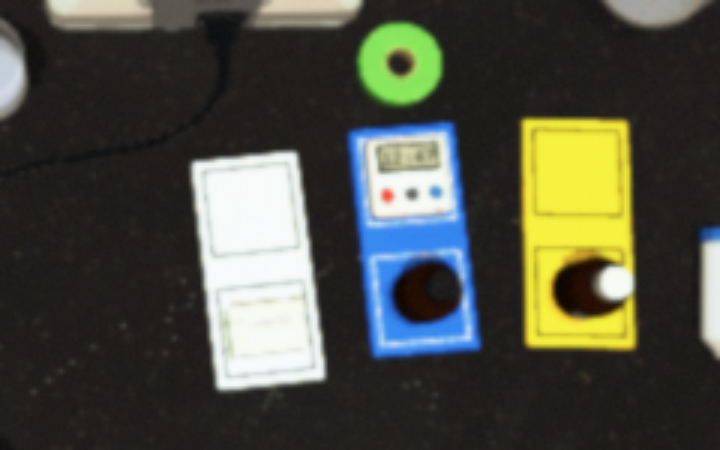

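Both bottles stand in their squares (crop 425,290 and 595,285), timer at (410,175), carton centred at (265,325). Now the tape.

>>> {"name": "apply_moves", "arguments": {"series": [[0, 0, 35, 0, 0, 0, 1], [0, 0, 35, 0, 0, 0, 1], [0, 0, 20, 0, 0, 0, 1], [0, 0, 9, 0, 0, 0, 1], [0, 0, 4.5, 0, 0, 0, 1], [0, 0, 0, 0, 0, 0, 1]]}}

```text
time_s: 38.98
position: [0.4256, 0.41, -0.0016]
tool_rot: [[-0.091, 0.996, 0.001], [0.996, 0.091, 0.001], [0.001, 0.001, -1.0]]
ft_force: [1.4, 0.0, 0.4]
grip_width: 0.0851
gripper_force: 0.0
```

>>> {"name": "apply_moves", "arguments": {"series": [[0, 0, 0, 0, 0, 0, 0.85], [0, 0, 0, 0, 0, 0, 0.75], [0, 0, 0, 0, 0, 0, 0.65], [0, 0, 0, 0, 0, 0, 0.5], [0, 0, 0, 0, 0, 0, 0.3], [0, 0, 0, 0, 0, 0, 0.3], [0, 0, 0, 0, 0, 0, 0.3]]}}

```text
time_s: 39.85
position: [0.4255, 0.4099, -0.0014]
tool_rot: [[-0.091, 0.996, 0.001], [0.996, 0.091, 0.0], [0.0, 0.001, -1.0]]
ft_force: [-1.6, -0.7, 6.3]
grip_width: 0.0582
gripper_force: 42.1
```

>>> {"name": "apply_moves", "arguments": {"series": [[0, 0, -10, 0, 0, 0, 0.3], [0, 0, -30, 0, 0, 0, 0.3], [0, 0, -50, 0, 0, 0, 0.3], [0, 0, -40, 0, 0, 0, 0.3], [0, 0, -15, 0, 0, 0, 0.3], [0, 0, 0, 0, 0, 0, 0.3]]}}

```text
time_s: 40.6
position: [0.4253, 0.4098, 0.1429]
tool_rot: [[-0.091, 0.996, 0.001], [0.996, 0.091, 0.0], [0.0, 0.001, -1.0]]
ft_force: [-0.2, -0.1, -1.1]
grip_width: 0.0581
gripper_force: 43.0
```

```bash
python3 d.py 475.6 -93.7 32 95.2;  python3 - <<'E'
from h import *
im=snap('side'); cv2.imwrite('pics/c5.png',cv2.resize(im['frame'][200:380,260:460,::-1],None,fx=3,fy=3))
E
```

```text
turn 0.0 shift [-506.     4.5] 110.9 pos [425.3 409.8 142.9] yaw 95.2 tilt [0.0007 0.0004] w 0.05807584812429978 t 40.6 q6 27.0
```

View pics/c5.png

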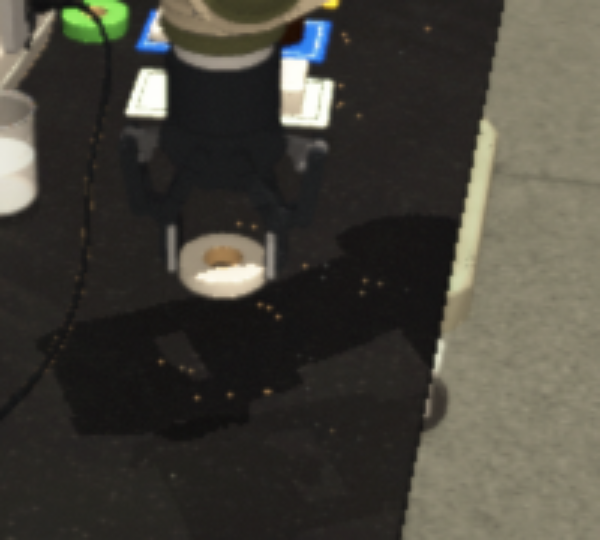

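The tape (crop 222,265) hangs level between the pads.

>>> {"name": "apply_moves", "arguments": {"series": [[-20, 0.2, 0, 0, 0, 0, 0.3], [-40, 0.4, 0, 0, 0, 0, 0.3], [-48, 0.4, 0, 0, 0, 0, 0.3], [-48, 0.4, 0, 0, 0, 0, 0.3], [-48, 0.4, 0, 0, 0, 0, 0.3], [-48, 0.4, 0, 0, 0, 0, 0.3], [-48, 0.4, 0, 0, 0, 0, 0.3], [-48, 0.4, 0, 0, 0, 0, 0.3], [-48, 0.4, 0, 0, 0, 0, 0.3], [-48, 0.4, 0, 0, 0, 0, 0.3], [-40, 0.4, 0, 0, 0, 0, 0.3], [-22, 0.3, 0, 0, 0, 0, 0.3]]}}

```text
time_s: 42.15
position: [0.4746, -0.0961, 0.1415]
tool_rot: [[-0.089, 0.996, -0.002], [0.996, 0.089, 0.001], [0.001, -0.002, -1.0]]
ft_force: [-0.4, 0.5, -0.2]
grip_width: 0.0578
gripper_force: 43.0
```

>>> {"name": "apply_moves", "arguments": {"series": [[0, 0, 20, 0, 0, 0, 0.3], [0, 0, 40, 0, 0, 0, 0.3], [0, 0, 25, 0, 0, 0, 0.3], [0, 0, 10, 0, 0, 0, 0.3], [0, 0, 0, 0, 0, 0, 0.3], [0, 0, 0, 0, 0, 0, 0.3]]}}

```text
time_s: 42.9
position: [0.4761, -0.094, 0.0485]
tool_rot: [[-0.091, 0.996, 0.001], [0.996, 0.091, -0.001], [-0.001, 0.001, -1.0]]
ft_force: [1.7, 1.1, -1.1]
grip_width: 0.058
gripper_force: 43.0
```

```bash
python3 d.py 475.6 -93.7 32 95.2
```

```text
turn 0.0 shift [ 0.3 -0.5] 16.5 pos [476.1 -94.   48.5] yaw 95.2 tilt [ 0.0012 -0.0006] w 0.05800764454206687 t 42.9 q6 -30.0
```

>>> {"name": "apply_moves", "arguments": {"series": [[0, 0, 8, 0, 0, 0, 0.3], [0, 0, 4, 0, 0, 0, 0.3], [0, 0, 2.5, 0, 0, 0, 0.3], [0, 0, 1.5, 0, 0, 0, 0.3], [0, 0, 0.5, 0, 0, 0, 0.3], [0, 0, 0, 0, 0, 0, 0.3], [0, 0, 0, 0, 0, 0, 0.3]]}}

```text
time_s: 43.78
position: [0.4758, -0.0937, 0.0316]
tool_rot: [[-0.091, 0.996, 0.0], [0.996, 0.091, -0.0], [-0.0, 0.0, -1.0]]
ft_force: [-2.7, 1.1, 5.8]
grip_width: 0.0581
gripper_force: 43.6
```

>>> {"name": "apply_moves", "arguments": {"series": [[0, 0, 0.2, 0, 0, 0, 0.75], [0, 0, 0, 0, 0, 0, 0.85], [0, 0, 0, 0, 0, 0, 1], [0, 0, 0, 0, 0, 0, 1], [0, 0, 0, 0, 0, 0, 1]]}}

```text
time_s: 44.4
position: [0.4758, -0.0937, 0.031]
tool_rot: [[-0.091, 0.996, -0.0], [0.996, 0.091, 0.0], [0.0, -0.0, -1.0]]
ft_force: [-1.1, 0.3, -0.5]
grip_width: 0.0854
gripper_force: 0.0
```

>>> {"name": "apply_moves", "arguments": {"series": [[0, 0, -15, 0, 0, 0, 1], [0, 0, -40, 0, 0, 0, 1], [0, 0, -50, 0, 0, 0, 1], [0, 0, -35, 0, 0, 0, 1], [40, 0, -10, 0, 0, 0, 1], [50, 0, 0, 0, 0, 0, 1], [50, 0, 0, 0, 0, 0, 1], [50, 0, 0, 0, 0, 0, 1], [50, 0, 0, 0, 0, 0, 1], [40, 0, 0, 0, 0, 0, 1], [0, 0, 0, 0, 0, 0, 1], [0, 0, 0, 0, 0, 0, 1]]}}

```text
time_s: 45.9
position: [0.4503, 0.1847, 0.1809]
tool_rot: [[-0.091, 0.996, -0.0], [0.996, 0.091, -0.0], [-0.0, -0.0, -1.0]]
ft_force: [-0.0, -0.5, -0.4]
grip_width: 0.0854
gripper_force: 0.0
```

```bash
 python3 - <<'E'
from h import *
im=snap('top'); P=cloud(im)
cv2.imwrite('pics/c6.png',cv2.resize(im['frame'][180:330,280:520,::-1],None,fx=3,fy=3))
for n,c,a,b in (('tape',(.476,-.094),.041,.055),('timer',(.6,-.215),.016,.03),('bb',(.5,-.222),.07,.1),('bw',(.503,-.353),.07,.1),('green',(.695,-.211),.013,.025)):
    m=(im['z_map']>0)&(np.hypot(P[...,0]-c[0],P[...,1]-c[1])<.055)&(P[...,2]>a)&(P[...,2]<b)
    print(n,m.sum(),cv2.minAreaRect((P[m][:,:2]*1000).astype(np.float32)))
E
```

```text
tape 419 ((476.442138671875, -94.44525146484375), (57.45825958251953, 57.410823822021484), 89.25530242919922)
timer 682 ((600.057373046875, -214.37469482421875), (66.11376190185547, 65.83383178710938), 1.5737204551696777)
bb 126 ((501.76397705078125, -220.7984619140625), (27.12131118774414, 23.923341751098633), 74.5652847290039)
bw 130 ((502.51727294921875, -353.12628173828125), (24.460628509521484, 24.77171516418457), 69.2162857055664)
green 499 ((695.833740234375, -212.2271270751953), (65.95254516601562, 66.71900939941406), 84.04965209960938)
```

View pics/c6.png

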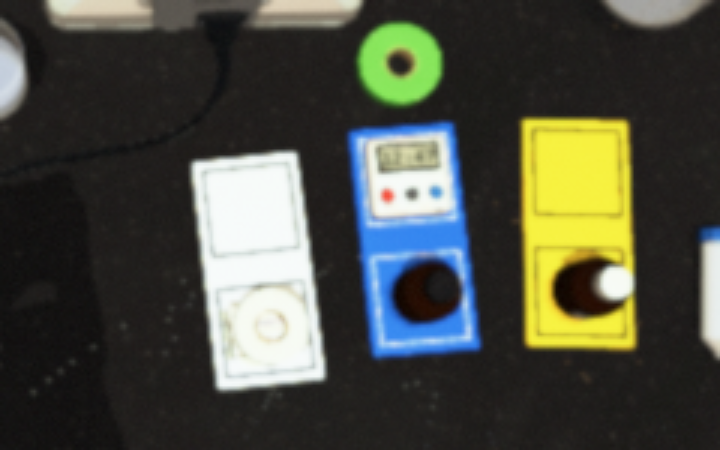

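The tape lies centred on the carton (crop 268,325), everything else is in place within about 2 mm, and the gripper is clear.

```bash
python3 -c "
from rig import env
print(env.close_job())"
```

```text
the job is handed in; nothing more can be done
None
```

The staining station is set out and the job is handed in at about 46 s of the 134 s allowed: by the last top picture every item sits within about 2 mm of its target, and the green tape and beaker were left alone; the hand-in call returned no verdict.

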